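Hold a new label holder home in the clamp rail of a reagent shelf

TASK

A new label has to go on the little reagent shelf: first loosen the clamp on its front rail by turning the black wing knob counter-clockwise (seen from above) to its stop. Then take the wider of the two label holders out of the slotted block, push it tongue down behind the rail's front lip, card facing out to the front, against the ejector spring until its flange is fully home on the rail. Finish while still holding it pressed home there - the spring would push it out again and I shall tighten the clamp myself - and leave the clamp loose, and the bottles and the narrow holder where they are.

Things in the scene. Friction and masses are not known exactly. Their poses are not given: they have to be found in the camera images.
- shelf_stand: Low bench riser, fixed, 260 mm wide (y), grey board with its top 95 mm above the bench, aluminium label rail on the front edge, flush with the board top. Origin on the bench below the slot's centre line, at mid width; x points from its front to its back (board from x = 14 to 180 mm, bottles at x over 100 mm), y to the left as seen from the front, z up.
- slot_mouth (a point): Middle of the label slot's mouth, at rail-top level (95 mm up); axes as the shelf. Slot along y, 66 mm between fixed end plates, over 26 mm deep, ejector strip 13 mm down. Fixed back wall 4.5 mm behind this point (+x); movable lip's inner face 1.5 mm behind it when clamped (gap 3 mm), 4.7 mm in front of it with the knob at its stop (gap 9.2 mm).
- knob_grip (a point): Middle of the black clamp knob's wing, on its vertical axis, 121 mm above the bench, 82 mm right of the slot's middle. Wing 44 mm long, 11 mm thick, 26 mm high (107 to 133 mm up), over a collar 28 mm across on a housing whose top is 99 mm up. The wing's long direction is this point's x axis, which turns with the knob.
- clamp_knob (a joint): Turn of the clamp knob in rad: 0 clamped (wing square to the rail), grows counter-clockwise seen from above, stop at 1.45 (fully loose). It stays where it is left (friction 0.06 N m). It moves the front lip 4.3 mm forward per rad.
- ejector (a joint): How far the sprung ejector strip in the slot is pressed down, m: 0 at rest (13 mm below the rail top), 0.007 when the holder is home, 0.010 at most. It pushes up with about 4 N at 0 and 9 N at 0.007.
- wide_holder: Wide label holder, loose, grey plastic, about 50 g. Origin mid lower edge of the tongue; z up, x to its back, y along its width. Tongue 5 mm thick, 58 mm wide, 20 mm long, tapered at the lowest 6 mm; above it the seat flange 16 x 60 x 4 mm (20 to 24 mm up), then the card plate, 8 mm thick, 60 mm wide, 24 to 64 mm up, blank white card on its front (-x) face.
- wide_grip (a point): Centre of the wide holder's card plate (8 mm thick in x, 60 mm wide in y, 40 mm high), 44 mm above the tongue's lower edge; axes as its body.
- wide_seat (a point): Underside of the wide holder's seat flange, in the middle, 20 mm above the tongue's lower edge; at slot_mouth's height when fully home.
- wide_card (a point): Centre of the white card on the front face of the wide holder, 4.5 mm in front of wide_grip.
- holder_block: Grey slotted block, fixed, 52 x 182 x 30 mm, origin mid underside; two slots 8 x 64 mm, 24 mm deep, side by side, 47.5 mm either side of its middle along y. The holders stand upright in them, flange on the block's top (tongue's lower edge 10 mm above the bench), cards to the block's front (-x); which one stands left varies.
- narrow_holder: The narrow label holder: the same shape but only 42 mm wide; origin in the middle of the lower edge of its tongue. Leave it alone.
- stain_pot: Jar with a screw lid, 62 mm wide, 60 mm high, standing on the shelf board towards its back; origin under its middle. Bystander.
- reagent_bottle: Bottle, 46 mm wide, 96 mm high, standing on the shelf board towards its back; origin under its middle. Bystander.
- squat_dropper: Small dropper bottle, 32 mm wide, 76 mm high, standing on the shelf board towards its back; origin under its middle. Bystander.

How it is judged:
By the outcome, as a careful person would: the job done as asked, in the order asked, and still so for the second after the job is handed in, while the arm keeps its last pose, push and grip.
It also fails if it takes over 54 s, if anything falls off the work surface, if the arm or the gripper's body presses on something with over 40 N, if the wrist force passes 120 N, or if a joint passes its speed limit or range.

ROBOT

A 6-joint arm with a two-finger parallel gripper is mounted at the origin on a cart in front of the work surface, level with it; the furniture and walls round the work are solid. World frame = base frame: x ahead of the robot, y to its left, z up, the work surface at z = 0. Lengths are in mm, angles in rad, forces in N, time in s.
With the tool pointing down it reaches from about 275 to 750 mm from the base axis. Payload 10.2 kg.
Tool frame: the origin (TCP) lies at the centre of the arm's flange, where the gripper is bolted on; the fingertips stand ctrl.tip_reach ahead of it and the grasp point (between the pads) lies 155 mm ahead of it (ctrl.tip_reach is the distance from the TCP to the fingertips, in mm); z points along the fingers, y is the direction in which the jaws open and shut (so a half turn about z gives the same grasp; the last joint's range is limited). The gripper opens to 85 mm and grips with 20 to 120 N. Pads are 22 mm wide; open, the fingers measure 114 mm over their backs; the gripper's body (76 mm by 85 mm) begins 54 mm behind the grasp point. The pads swing forward as they close: fully open they stand 13 mm farther back than shut.
Start: joints at [0.878, 0.313, 1.498, -0, 1.331, -0.223], TCP at [237.685, 468.122, 404.694] pointing down, gripper open.
Joint ranges: [-2.94, 2.94], [-0.97, 2.17], [0.19, 2.56], [-1.23, 4.37], [0.02, 3.11], [-2.88, 2.88]. Speed limits (rad/s): [2.39, 2.39, 3.01, 3.14, 3.14, 3.14].

INTERFACE

Orientations are given as a unit quaternion [w, x, y, z].
In Python, from rig import ctrl, viewer gives the robot as it stands.
- The arm moves only by the tool drive_tool, never from a script. Its argument "rows" is a list that holds one entry, the list of rows, each a list of 6 numbers: the shift along the world's x, y, z normalised to -1 to 1, where 1 is 0.1 m, then the turn, a rotation vector about the world's x, y, z normalised to -1 to 1, where 1 is 90 degrees. A call has 1 to 10 rows; each row is the pose to reach, as a shift and turn from the pose measured when the call began; what a row does not reach only later rows make up. A row lasts 1/8 s, in which the tool goes at most 62.5 mm and 10.7 degrees, less where a joint would pass 70% of its speed; a pose out of reach is approached as far as the arm can. A call with a number of a shift or a turn outside -1 to 1 is refused whole. A call with a gripper value outside its range is refused whole. "fingers" is the opening, from -1 (shut) to 1 (fully open), set as the call begins (left out, the last holds). The fingers move at their own pace and stop on an object; "force" is the grip in N (left out, the last holds). Time passes only in rows, so rows that repeat a pose let the fingers close. It gives the time, the measured TCP pose, the force and the opening at its end, in the units of the state.
- ctrl.sense(): the state, without advancing time (a new reading comes with each control period).
- viewer.capture(name): name is "scene" or "top" or "wrist"; returns the picture (480x640x3 uint8, red, green, blue); there is no depth.
- viewer.calibration(name): a dict with "mtx" (3x3 intrinsics, pixels), "extrinsics" (4x4, takes a point from camera to world coordinates). Camera axes: x right, y up, looking along -z (the intrinsics and any distortion apply to the point x, -y, -z); pixel columns grow to the right and rows downward; lengths in mm; the calibration is good to about 2 mm. A picture is of the moment at which its call begins: read the wrist's pose just before it. calibration takes no time and is no camera call; for the wrist camera it gives the pose at the moment of the call.
- ctrl.finish_job(): hands the job in, once; it reports no verdict.
The state is a dict: "time_s": time; "joints": joint angles; "dq": joint speeds; "tau": joint torques, N m; "eef_pos": TCP position; "ee_rot": TCP orientation; "force": force on the tool from outside, world axes, zero at the start; "wrist_torque": the same for the moment, N m; "grip_width": opening from 0.0 (shut) to 1.0 (fully open).
Only numpy, scipy, OpenCV 4.12 (cv2) and the standard library are available. Lean on these libraries where they do the work, as an engineer would, in place of code of your own. Each camera call takes 0.05 s, during which the arm holds its last target.

## Working session

There is one attempt and no reset: what is moved stays moved. The work goes in short steps, Python scripts to look and compute and a tool call to move; the robot and the scene stay as the last step left them, time stands still between calls to the robot, and variables do not carry over. Pictures are saved under pics/ and viewed, and the job is handed in when it is done.

Besides the shell and the picture viewer there is one more tool, called by a JSON object that holds its "api" and its "payload", one argument or row to a line. drive_tool: Moves the arm, as the interface text tells. Scaled input: -1 to 1 covers 0.1 m each way for a shift and 90 degrees each way for a turn. Its arguments: {"type":"object","properties":{"rows":{"type":"array","items":{"type":"array","items":{"type":"array","items":{"type":"number"}}}},"fingers":{"type":"number"},"force":{"type":"number"}},"required":["rows"]}

```bash
mkdir -p pics; ls; cat > h.py <<'E'
import numpy as np, cv2
from rig import ctrl, viewer
def cap(name,fn):
    c=viewer.calibration(name); im=viewer.capture(name)
    cv2.imwrite('pics/'+fn+'.png',im[:,:,::-1]); np.savez('pics/'+fn+'.npz',mtx=c['mtx'],ext=c['extrinsics'],dist=np.array(c.get('dist',c.get('distortion',[0,0,0,0,0])),float))
    return c
def crop(fn,x0,y0,x1,y1,out):
    im=cv2.imread('pics/'+fn+'.png')[y0:y1,x0:x1]
    s=min(800/(x1-x0),600/(y1-y0)); cv2.imwrite('pics/'+out+'.png',cv2.resize(im,None,fx=s,fy=s,interpolation=cv2.INTER_CUBIC)); print('scale',s)
def ray(fn,u,v):
    d=np.load('pics/'+fn+'.npz'); p=cv2.undistortPoints(np.array([[[u,v]]],float),d['mtx'],d['dist'])[0,0]
    E=d['ext']; r=E[:3,:3]@np.array([p[0],-p[1],-1]); return E[:3,3],r/np.linalg.norm(r)
def atz(fn,u,v,z):
    o,r=ray(fn,u,v); return o+r*(z-o[2])/r[2]
def tri(*obs):
    A=np.zeros((3,3));b=np.zeros(3);R=[ray(*o) for o in obs]
    for o,r in R:
        P=np.eye(3)-np.outer(r,r);A+=P;b+=P@o
    x=np.linalg.solve(A,b); return x,[np.linalg.norm((np.eye(3)-np.outer(r,r))@(x-o)) for o,r in R]
def proj(fn,X):
    d=np.load('pics/'+fn+'.npz');E=d['ext'];p=E[:3,:3].T@(np.array(X,float)-E[:3,3])
    q=np.array([[[p[0],-p[1],-p[2]]]]);return cv2.projectPoints(q,np.zeros(3),np.zeros(3),d['mtx'],d['dist'])[0].ravel()
E
python3 - <<'E'
from h import *
for n in ['scene','top','wrist']:
    c=cap(n,n+'0'); print(n,c)
s=ctrl.sense();print(s, ctrl.tip_reach)
E
```

```text
pics
scene {'mtx': array([[536.78719824,   0.        , 315.84562326],
       [  0.        , 536.78719824, 244.29405999],
       [  0.        ,   0.        ,   1.        ]]), 'extrinsics': array([[ 7.11821990e-01,  4.23631407e-01, -5.60219497e-01,
         5.12960441e+01],
       [-7.02047871e-01,  4.05374116e-01, -5.85491770e-01,
        -6.79794655e+02],
       [-2.09342189e-02,  8.10066823e-01,  5.85963737e-01,
         6.55582860e+02],
       [ 0.00000000e+00,  0.00000000e+00,  0.00000000e+00,
         1.00000000e+00]])}
top {'mtx': array([[598.20524134,   0.        , 317.68195135],
       [  0.        , 598.20524134, 240.00476138],
       [  0.        ,   0.        ,   1.        ]]), 'extrinsics': array([[-2.45729068e-02,  9.85170327e-01, -1.69810480e-01,
         3.89529499e+02],
       [-9.99597991e-01, -2.18102852e-02,  1.81153868e-02,
        -9.52271863e+01],
       [ 1.41431265e-02,  1.70187362e-01,  9.85310222e-01,
         1.20040532e+03],
       [ 0.00000000e+00,  0.00000000e+00,  0.00000000e+00,
         1.00000000e+00]])}
wrist {'mtx': array([[342.29684612,   0.       
[... 457 characters left out ...]
  1.00000000e+00]])}
{'time_s': 0.15, 'joints': array([ 8.77563776e-01,  3.13323334e-01,  1.49820357e+00,  5.50004898e-06,
        1.33102069e+00, -2.23390220e-01]), 'dq': array([ 0.00016273, -0.00045402, -0.00113801, -0.00252808,  0.00090758,
       -0.00109004]), 'tau': array([ 6.89823100e-04, -4.12368608e+01, -2.59799659e+01, -1.97895438e-04,
        3.20890031e-03,  3.59016292e-05]), 'eef_pos': array([237.68698062, 468.09535329, 404.28772477]), 'ee_rot': array([-2.13644766e-04,  2.32766927e-01,  9.72532431e-01, -4.27014221e-04]), 'force': array([-0.7600956 ,  0.36004668, -0.24525602]), 'wrist_torque': array([-0.06551151, -0.04730169, -0.02445916]), 'grip_width': 0.9983600817739154} 173.4
```

View pics/scene0.png

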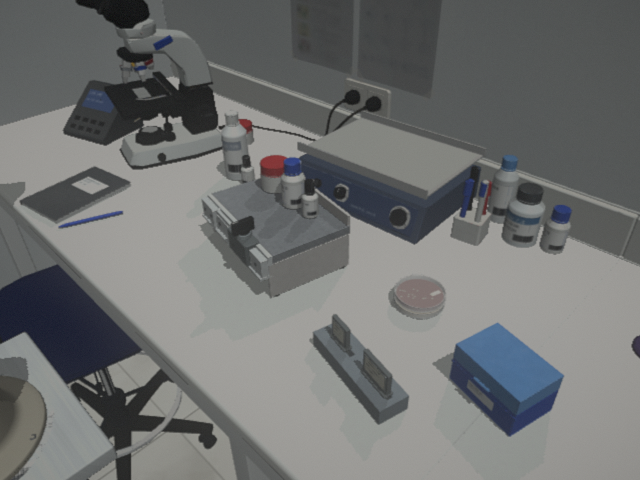

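View pics/top0.png

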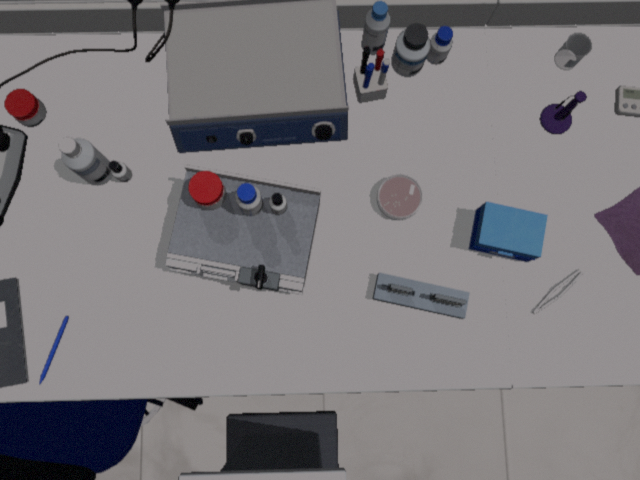

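View pics/wrist0.png

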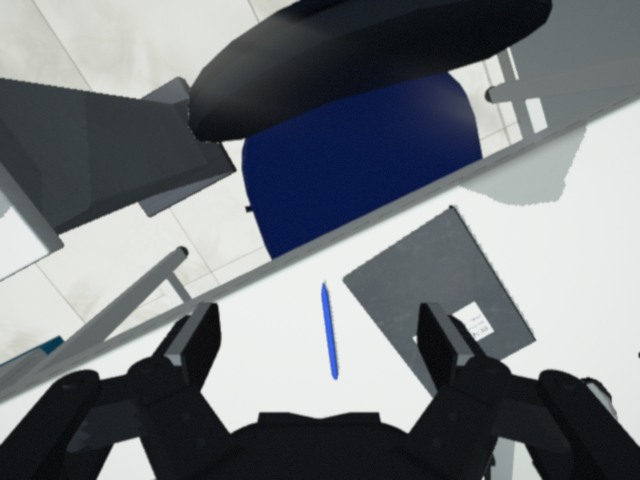

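The shelf sits at top px (165-320, 175-290), with its front towards the robot. The knob is at top (261,278). The holder block is at (375-468, 275-317), and the wider holder is its right one, at about (442,300).

```bash
python3 - <<'E'
from h import *
crop('top0',150,165,330,300,'t_shelf');crop('top0',365,265,480,325,'t_block')
crop('scene0',190,170,360,297,'s_shelf');crop('scene0',300,300,420,425,'s_block')
E
```

```text
scale 4.444444444444445
scale 6.956521739130435
scale 4.705882352941177
scale 4.8
```

View pics/t_shelf.png

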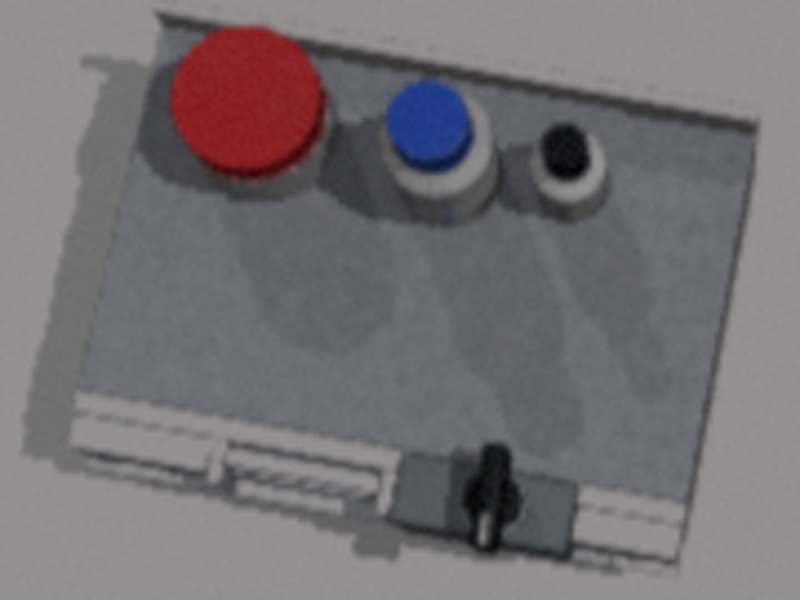

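View pics/t_block.png

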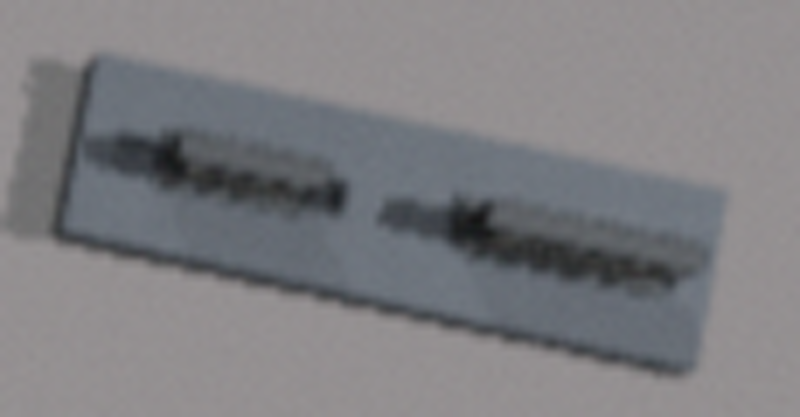

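View pics/s_shelf.png

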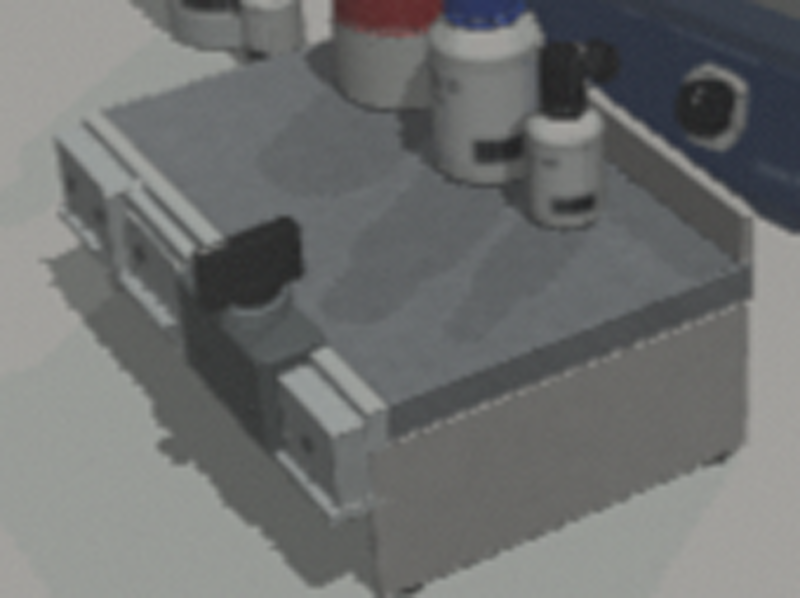

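View pics/s_block.png

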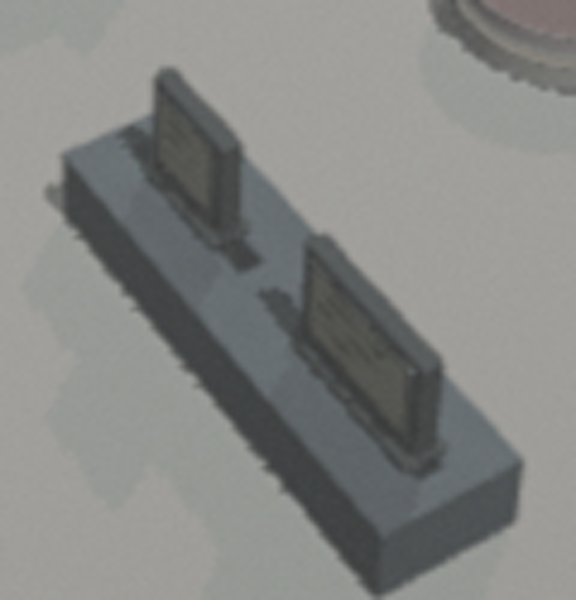

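```bash
cat >> h.py <<'E'
CR={'t_shelf':('top0',150,165,4.4444),'t_block':('top0',365,265,6.9565),'s_shelf':('scene0',190,170,4.7059),'s_block':('scene0',300,300,4.8)}
def cc(n,u,v):
    f,x,y,s=CR[n]; return (f,x+(u+.5)/s-.5,y+(v+.5)/s-.5)
E
python3 - <<'E'
from h import *
np.set_printoptions(precision=1,suppress=True)
L=tri(cc('t_shelf',80,392),cc('s_shelf',95,110)); R=tri(cc('t_shelf',690,497),cc('s_shelf',388,405))
print('rail back',L,R,np.linalg.norm(L[0]-R[0]))
for n,u,v in (('t',80,392),('t',690,497),('s',95,110),('s',388,405)):print(atz(*cc(n+'_shelf',u,v),95))
# block top corners z=30
for u,v in ((95,55),(728,188),(690,375),(60,237)): print('blk',atz(*cc('t_block',u,v),30))
for u,v in ((65,155),(522,462),(378,537)): print('blk s',atz(*cc('s_block',u,v),30))
# wide holder top: left/right top corners
print('wide',tri(cc('t_block',495,207),cc('s_block',315,240)),tri(cc('t_block',705,250),cc('s_block',437,362)))
print('nar',tri(cc('t_block',180,135),cc('s_block',165,72)),tri(cc('t_block',335,165),cc('s_block',237,145)))
print('knob',tri(cc('t_shelf',497,450),cc('s_shelf',290,220)),tri(cc('t_shelf',487,545),cc('s_shelf',200,258)))
E
```

```text
rail back (array([561.1, 164.2,  97.4]), [np.float64(0.6914524538056963), np.float64(0.691452453805671)]) (array([511.3, -89.6,  95.6]), [np.float64(0.8056515138749106), np.float64(0.8056515138748919)]) 258.6838677638605
[562.  164.4  95. ]
[512.  -90.1  95. ]
[562.6 168.1  95. ]
[511.  -88.7  95. ]
blk [ 523.7 -234.4   30. ]
blk [ 481.9 -411.7   30. ]
blk [ 429.8 -397.5   30. ]
blk [ 472.5 -222.4   30. ]
blk s [ 476.  -224.3   30. ]
blk s [ 481.9 -412.2   30. ]
blk s [ 431.7 -398.9   30. ]
wide (array([ 474.5, -336. ,   73.5]), [np.float64(0.34515793940876993), np.float64(0.34515793940881867)]) (array([ 461.9, -392.4,   74.9]), [np.float64(0.2564641460435549), np.float64(0.2564641460435515)])
nar (array([ 496.4, -251.6,   72.4]), [np.float64(0.012793825277194233), np.float64(0.012793825277229205)]) (array([ 486.8, -292.8,   74.8]), [np.float64(0.39372430217727844), np.float64(0.3937243021773129)])
knob (array([529.2, -13.3, 133.8]), [np.float64(0.8262409377673319), np.float64(0.8262409377671969)]) (array([490.5,  -8.5, 133.1]), [np.float64(0.2334043814550835), np.float64(0.23340438145501544)])
```

{"api": "drive_tool", "payload": {
  "rows": [
    [[0.545,-0.958,0,0,0,-0.364],[0.545,-0.958,0,0,0,-0.364],[0.545,-0.958,0,0,0,-0.364],[0.545,-0.958,0,0,0,-0.364]]
  ]
}}

```text
time_s: 0.65
eef_pos: [292.3, 372.1, 404.2]
ee_rot: [-0.0, 0.497, 0.868, -0.0]
force: [-0.3, 0.3, 0.2]
grip_width: 0.998
```

{"api": "drive_tool", "payload": {
  "rows": [
    [[0.545,-0.958,0,0,0,-0.364],[0.545,-0.958,0,0,0,-0.364],[0.545,-0.958,0,0,0,-0.364],[0.545,-0.958,0,0,0,-0.364]]
  ]
}}

```text
time_s: 1.15
eef_pos: [346.8, 276.4, 404.1]
ee_rot: [-0.001, 0.72, 0.694, -0.0]
force: [0.1, -0.2, -0.5]
grip_width: 1.001
```

{"api": "drive_tool", "payload": {
  "rows": [
    [[0.545,-0.958,0,0,0,-0.364],[0.545,-0.958,0,0,0,-0.364],[0.545,-0.958,0,0,0,-0.364],[0.545,-0.958,0,0,0,-0.364]]
  ]
}}

```text
time_s: 1.65
eef_pos: [401.2, 181.1, 404.0]
ee_rot: [-0.001, 0.885, 0.465, -0.0]
force: [0.1, 0.5, 1.1]
grip_width: 1.001
```

{"api": "drive_tool", "payload": {
  "rows": [
    [[0.545,-0.958,0,0,0,-0.364],[0.545,-0.958,0,0,0,-0.364],[0.545,-0.958,0,0,0,-0.364],[0.545,-0.958,0,0,0,-0.364],[0.545,-0.958,0,0,0,-0.364]]
  ]
}}

```text
time_s: 2.28
eef_pos: [455.5, 86.2, 404.1]
ee_rot: [-0.001, 0.98, 0.201, -0.0]
force: [0.2, -0.1, -0.4]
grip_width: 0.999
```

```bash
python3 - <<'E'
from h import *
cap('wrist','w1'); s=ctrl.sense(); print(s['eef_pos'],s['ee_rot'],s['joints'],s['time_s'])
E
```

```text
[455.48664451  86.09259819 404.07799456] [-7.94179756e-04  9.79716121e-01  2.00388842e-01 -6.38668489e-05] [-6.70633444e-02  1.77494740e-01  1.67328562e+00  1.55781640e-03
  1.29135762e+00  1.09979318e+00] 2.325
```

View pics/w1.png

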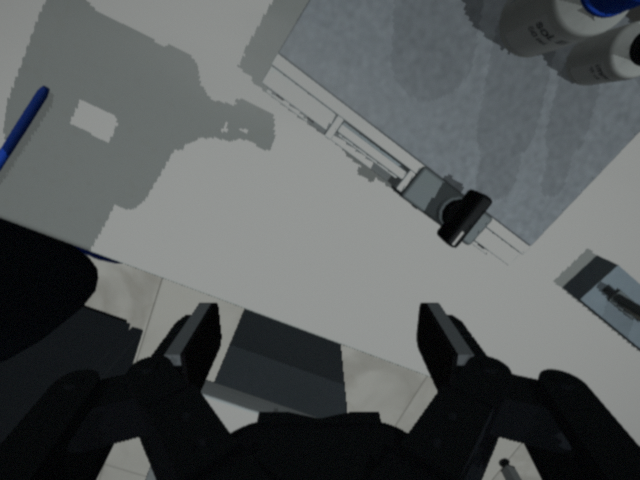

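{"api": "drive_tool", "payload": {
  "rows": [
    [[0.3,-0.97,0,0,0,-0.378],[0.3,-0.97,0,0,0,-0.378],[0.3,-0.97,0,0,0,-0.378],[0.3,-0.97,0,0,0,-0.378],[0.3,-0.97,0,0,0,-0.378]]
  ]
}}

```text
time_s: 2.95
eef_pos: [485.4, -10.2, 404.2]
ee_rot: [-0.001, 0.996, -0.092, 0.0]
force: [0.0, 0.6, 0.0]
grip_width: 1.005
```

```bash
python3 - <<'E'
from h import *
cap('wrist','w2'); s=ctrl.sense(); print(s['eef_pos'],s['ee_rot'],s['joints'],s['time_s'])
crop('w1',260,40,540,250,'w1c')
E
```

```text
[485.37764976 -10.27185304 404.17181332] [-7.82515171e-04  9.95715459e-01 -9.24665076e-02  2.40324568e-04] [-0.26334766  0.22601497  1.61304597  0.00168428  1.30232435  1.49219969] 3.0
scale 2.857142857142857
```

View pics/w2.png

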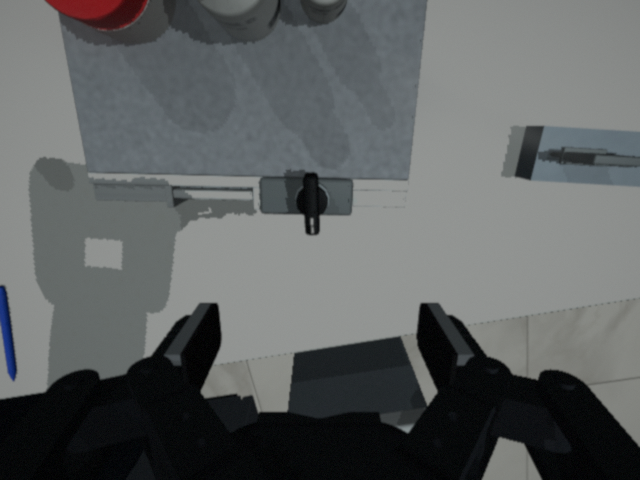

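View pics/w1c.png

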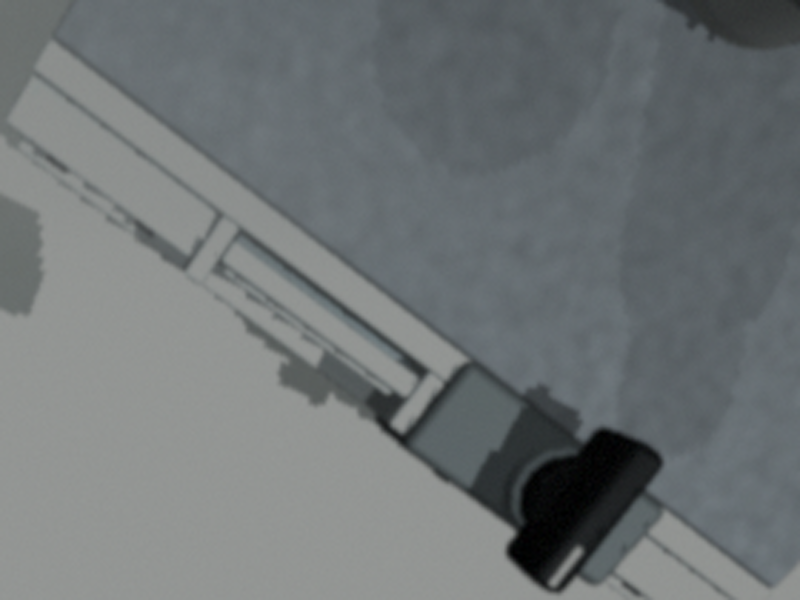

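```bash
python3 - <<'E'
from h import *
crop('w2',80,150,280,240,'w2a');crop('w2',240,160,420,250,'w2b')
E
```

```text
scale 4.0
scale 4.444444444444445
```

View pics/w2a.png

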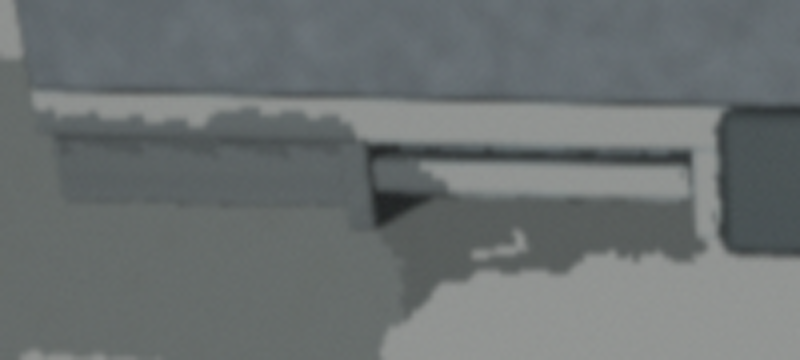

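View pics/w2b.png

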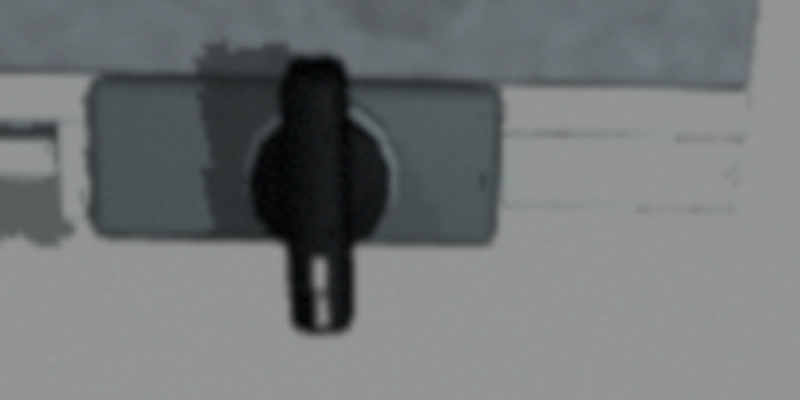

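```bash
cat >> h.py <<'E'
CR.update(w2a=('w2',80,150,4.),w2b=('w2',240,160,4.44444),w1c=('w1',260,40,2.857143))
E
python3 - <<'E'
from h import *
np.set_printoptions(precision=1,suppress=True)
def ang(a,b): d=b-a; return np.degrees(np.arctan2(d[1],d[0])), np.hypot(*d[:2])
a=atz(*cc('w2b',317,58),133);b=atz(*cc('w2b',322,332),133);print('knob top',a,b,(a+b)/2,ang(b,a))
a=atz(*cc('w1c',632,450),133);b=atz(*cc('w1c',530,570),133);print('knob w1',a,b,(a+b)/2,ang(b,a))
print(tri(cc('w2b',317,58),cc('w1c',632,447),cc('t_shelf',497,450)),tri(cc('w2b',322,332),cc('w1c',532,572),cc('t_shelf',487,545)))
L=tri(cc('w2a',370,148),cc('w1c',237,237));R=tri(cc('w2a',691,152),cc('w1c',427,373));print('slot back',L,R,ang(R[0],L[0]))
L=atz(*cc('w2a',370,148),95);R=atz(*cc('w2a',691,152),95);print('w2',L,R,ang(R,L))
L=atz(*cc('w1c',237,237),95);R=atz(*cc('w1c',427,373),95);print('w1',L,R,ang(R,L))
# board front edge
L=atz(*cc('w2a',35,92),95);R=atz(*cc('w2b',745,87),95);print('board w2',L,R,ang(R,L))
L=atz(*cc('w1c',58,42),95);R=atz(*cc('w1c',775,585),95);print('board w1',L,R,ang(R,L))
# narrow end of block corners
E
```

```text
knob top [533.7 -13.6 133. ] [489.4  -5.9 133. ] [511.6  -9.7 133. ] (np.float64(-9.872445589083963), np.float64(44.99025374027608))
knob w1 [529.2  -6.8 133. ] [491.7   0.8 133. ] [510.4  -3.  133. ] (np.float64(-11.395033139179928), np.float64(38.22463575630146))
(array([530.8, -12.6, 120.1]), [np.float64(1.4440578075026043), np.float64(0.9766901624510277), np.float64(0.9378763329352106)]) (array([489.4,  -5.8, 124.6]), [np.float64(2.498155860355472), np.float64(1.6738829220220486), np.float64(2.545439065826051)])
slot back (array([538. , 102.2,  93.8]), [np.float64(0.6274189340322613), np.float64(0.6274189340322659)]) (array([525.6,  37.8,  93.9]), [np.float64(0.18406193883564934), np.float64(0.18406193883553956)]) (np.float64(79.13039216118065), np.float64(65.62982727523))
w2 [538.7 101.9  95. ] [526.   37.6  95. ] (np.float64(78.7771326256601), np.float64(65.54364093031958))
w1 [537.4 102.1  95. ] [525.5  38.   95. ] (np.float64(79.4872893438311), np.float64(65.19384653619933))
board w2 [561.9 164.8  95. ] [509.7 -87.5  95. ] (np.float64(78.31757724720535), np.float64(257.671228970464))
board w1 [562.2 163.6  95. ] [510.9 -87.8  95. ] (np.float64(78.46829871030037), np.float64(256.5300218452081))
```

{"api": "drive_tool", "payload": {
  "rows": [
    [[0.262,0.006,-0.6,0,0,-0.007],[0.262,0.006,-0.98,0,0,-0.007],[0.262,0.006,-0.98,0,0,-0.007],[0.262,0.006,-0.98,0,0,-0.007]]
  ],
  "fingers": 0.0,
  "force": 30
}}

```text
time_s: 3.5
eef_pos: [511.9, -9.5, 308.0]
ee_rot: [-0.001, 0.995, -0.097, 0.002]
force: [0.2, 0.5, 0.4]
grip_width: 0.501
```

```bash
python3 - <<'E'
from h import *
cap('wrist','w3'); s=ctrl.sense(); print(s['eef_pos'],s['ee_rot'],s['joints'],s['time_s'],s['grip_width'],ctrl.tip_reach)
E
```

```text
[511.87705748  -9.59950109 308.28107124] [-5.11940861e-04  9.95249391e-01 -9.73367033e-02  1.98853780e-03] [-0.24817927  0.38241271  1.66888145  0.0018184   1.08652086  1.51675604] 3.55 0.49797582079456915 173.4
```

View pics/w3.png

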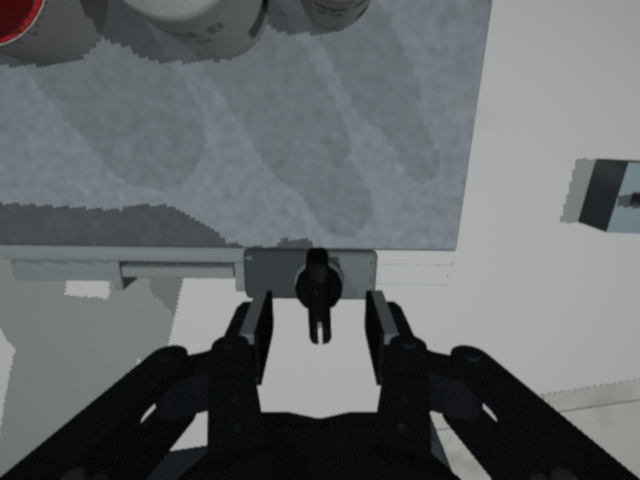

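```bash
python3 - <<'E'
from h import *
s=ctrl.sense()
x,y=511.9,-9.6
c=np.array([.981,-.194]);
for z in (121.,134.,142.,153.):
    for t in (-22,-11,0,11,22): print(z,t,proj('w3',[x+c[0]*t,y+c[1]*t,z]).round())
print(ray('w3',320,343),ray('w3',318,250))
crop('w3',220,230,420,400,'w3c')
E
```

```text
121.0 -22 [319. 329.]
121.0 -11 [319. 310.]
121.0 0 [319. 291.]
121.0 11 [319. 271.]
121.0 22 [319. 250.]
134.0 -22 [319. 344.]
134.0 -11 [319. 324.]
134.0 0 [319. 304.]
134.0 11 [319. 282.]
134.0 22 [319. 260.]
142.0 -22 [319. 354.]
142.0 -11 [319. 334.]
142.0 0 [319. 313.]
142.0 11 [319. 290.]
142.0 22 [319. 267.]
153.0 -22 [318. 370.]
153.0 -11 [319. 349.]
153.0 0 [319. 326.]
153.0 11 [319. 303.]
153.0 22 [319. 278.]
(array([589.48026635, -25.109125  , 277.62510773]), array([-0.56361516,  0.10837375, -0.81889748])) (array([589.48026635, -25.109125  , 277.62510773]), array([-0.33454178,  0.06946375, -0.93981731]))
scale 3.5294117647058822
```

View pics/w3c.png

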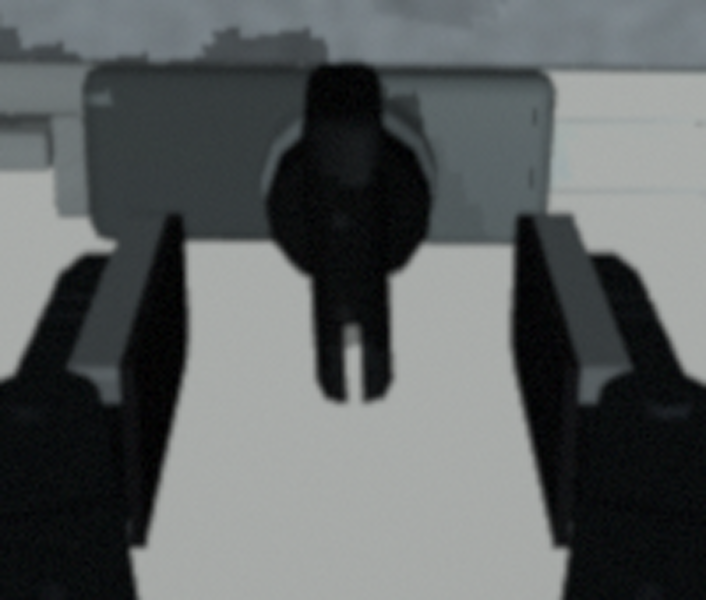

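{"api": "drive_tool", "payload": {
  "rows": [
    [[0,0,-0.23,0,0,0],[0,0,-0.23,0,0,0],[0,0,-0.23,0,0,0]]
  ]
}}

```text
time_s: 3.92
eef_pos: [512.1, -9.6, 286.8]
ee_rot: [-0.0, 0.995, -0.097, 0.003]
force: [-0.0, -0.1, 1.5]
grip_width: 0.501
```

{"api": "drive_tool", "payload": {
  "rows": [
    [[0,0,0,0,0,0],[0,0,0,0,0,0],[0,0,0,0,0,0],[0,0,0,0,0,0]]
  ],
  "fingers": -1,
  "force": 40
}}

```text
time_s: 4.42
eef_pos: [512.3, -9.5, 288.0]
ee_rot: [-0.0, 0.995, -0.097, 0.004]
force: [-1.3, 0.7, 7.4]
grip_width: 0.246
```

```bash
python3 - <<'E'
from h import *
cap('wrist','w4'); s=ctrl.sense(); print(s['eef_pos'],s['force'],s['time_s'],s['grip_width'])
crop('w4',220,230,420,400,'w4c')
E
```

```text
[512.31177571  -9.53476949 288.01837032] [-0.67490212  0.88383281  7.25313522] 4.475 0.24535866430311476
scale 3.5294117647058822
```

View pics/w4c.png

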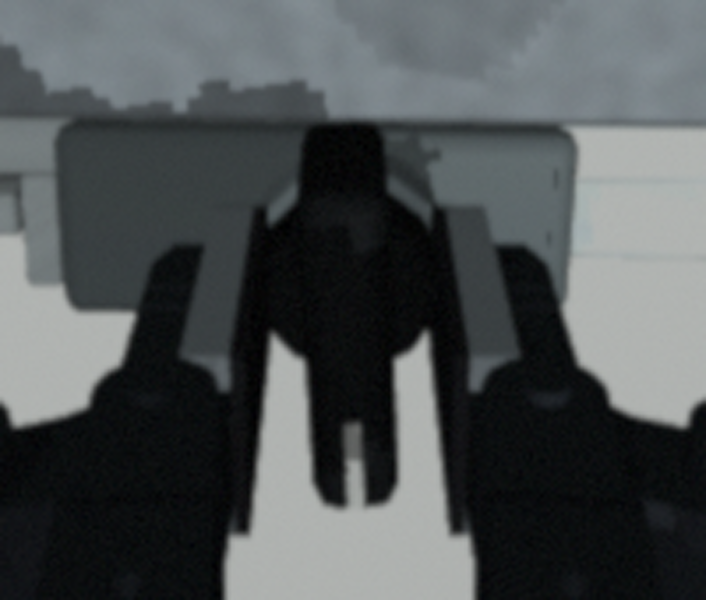

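{"api": "drive_tool", "payload": {
  "rows": [
    [[0,0,0.0,0,0,0],[0,0,0.05,0,0,0],[0,0,0.05,0,0,0]]
  ],
  "fingers": -0.2
}}

```text
time_s: 4.85
eef_pos: [512.4, -9.6, 293.5]
ee_rot: [-0.0, 0.995, -0.097, 0.004]
force: [-0.5, -1.3, -0.6]
grip_width: 0.403
```

{"api": "drive_tool", "payload": {
  "rows": [
    [[0,0,0,0,0,0],[0,0,0,0,0,0],[0,0,0,0,0,0],[0,0,0,0,0,0]]
  ],
  "fingers": -1,
  "force": 40
}}

```text
time_s: 5.35
eef_pos: [512.5, -9.5, 293.6]
ee_rot: [-0.0, 0.995, -0.097, 0.005]
force: [-0.3, 2.0, 4.3]
grip_width: 0.119
```

```bash
python3 - <<'E'
from h import *
cap('wrist','w5'); s=ctrl.sense(); print(s['eef_pos'],s['force'],s['time_s'],s['grip_width'])
crop('w5',220,230,420,400,'w5c')
E
```

```text
[512.46553759  -9.53227001 293.62454382] [0.23323762 1.09758987 3.06053234] 5.4 0.11372231493954309
scale 3.5294117647058822
```

View pics/w5c.png

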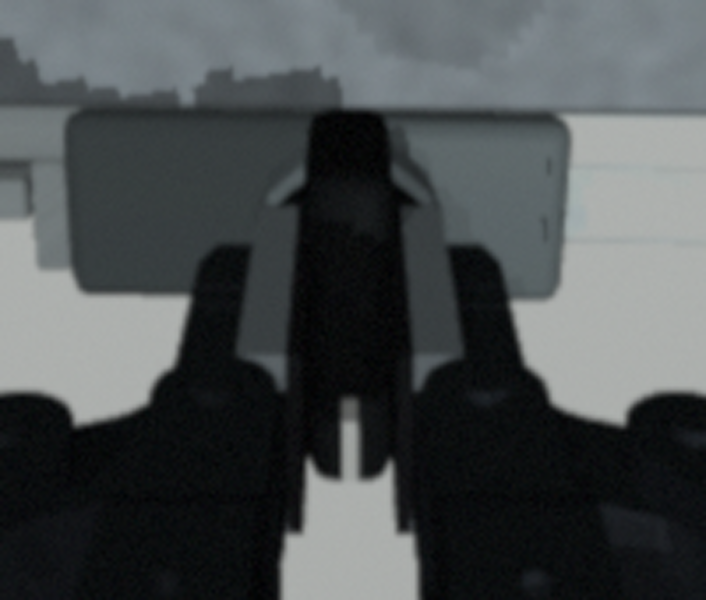

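{"api": "drive_tool", "payload": {
  "rows": [
    [[-0.008,0,0,0,0,0.12],[-0.008,0,0,0,0,0.24],[-0.008,0,0,0,0,0.35],[-0.008,0,0,0,0,0.47],[-0.008,0,0,0,0,0.59],[-0.008,0,0,0,0,0.71],[-0.008,0,0,0,0,0.82],[-0.008,0,0,0,0,0.9],[-0.008,0,0,0,0,0.9]]
  ]
}}

```text
time_s: 6.52
eef_pos: [511.6, -8.4, 293.6]
ee_rot: [-0.005, 0.819, 0.573, 0.004]
force: [1.3, 11.6, 2.7]
grip_width: 0.116
```

```bash
python3 - <<'E'
from h import *
cap('wrist','w6'); s=ctrl.sense(); print(s['eef_pos'],s['ee_rot'],s['force'],s['wrist_torque'],s['time_s'],s['grip_width'],s['joints'])
E
```

```text
[511.62608112  -8.37180426 293.64306224] [-0.00448659  0.81977462  0.57265234  0.00433015] [ 1.64073416 11.35203813  2.9774393 ] [ 1.89206777 -0.27584054  0.10140052] 6.575 0.11619134453142448 [-0.24769132  0.40136055  1.68461955  0.01426394  1.05677435  0.09658207]
```

View pics/w6.png

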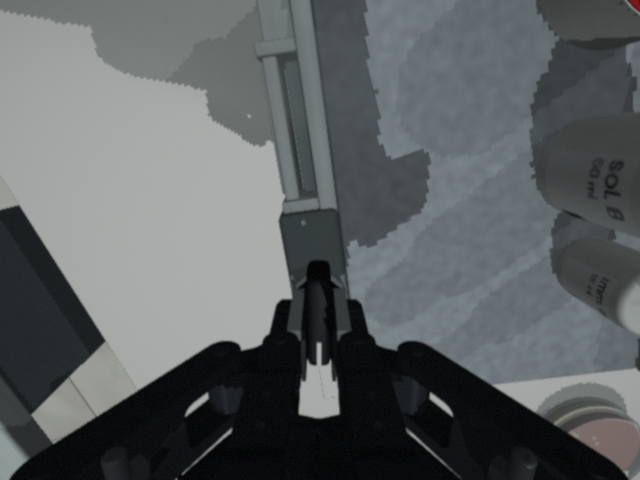

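{"api": "drive_tool", "payload": {
  "rows": [
    [[0,-0.01,0,0,0,0.04],[0,-0.01,0,0,0,0.06],[0,-0.01,0,0,0,0.06],[0,-0.01,0,0,0,0.06]]
  ]
}}

```text
time_s: 7.08
eef_pos: [511.6, -8.8, 293.7]
ee_rot: [-0.006, 0.793, 0.61, 0.005]
force: [1.4, 6.7, 2.9]
grip_width: 0.11
```

```bash
python3 - <<'E'
from h import *
s=ctrl.sense(); print(s['eef_pos'],s['ee_rot'],s['force'],s['wrist_torque'],s['time_s'],s['grip_width'],s['joints'],np.degrees(s['joints'][0]-s['joints'][5]))
E
```

```text
[511.64689624  -8.77022702 293.68731547] [-0.00563938  0.79266855  0.60960512  0.00513547] [1.40828796 6.71175727 2.87158591] [ 1.26461089 -0.11586328 -1.01554405] 7.075 0.10996305220985125 [-0.24888809  0.40148118  1.68430984  0.01726286  1.05838328  0.00225555] -14.389470721221908
```

{"api": "drive_tool", "payload": {
  "rows": [
    [[0,0,0,0,0,0],[0,0,0,0,0,0],[0,0,0.3,0,0,0],[0,0,0.9,0,0,0],[0,0,1.0,0,0,0],[0,0,1.0,0,0,0]]
  ],
  "fingers": 0.2
}}

```text
time_s: 7.82
eef_pos: [511.5, -8.8, 393.6]
ee_rot: [-0.005, 0.793, 0.61, 0.005]
force: [-0.8, 0.1, -1.0]
grip_width: 0.596
```

```bash
python3 - <<'E'
from h import *
cap('wrist','w7'); s=ctrl.sense(); print(s['eef_pos'],s['force'],s['time_s'],s['grip_width'],s['ee_rot'])
E
```

```text
[511.49208285  -8.81305101 392.57518764] [ 0.48962861 -0.34922715 -0.82314147] 7.875 0.5960423808007389 [-0.00623309  0.79267914  0.60959021  0.00455044]
```

View pics/w7.png

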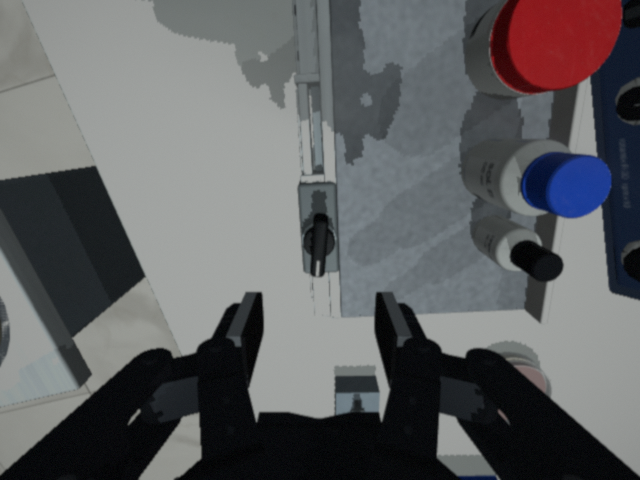

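```bash
python3 - <<'E'
from h import *
crop('w7',270,60,390,180,'w7a');crop('w7',270,170,370,290,'w7b')
E
```

```text
scale 5.0
scale 5.0
```

View pics/w7a.png

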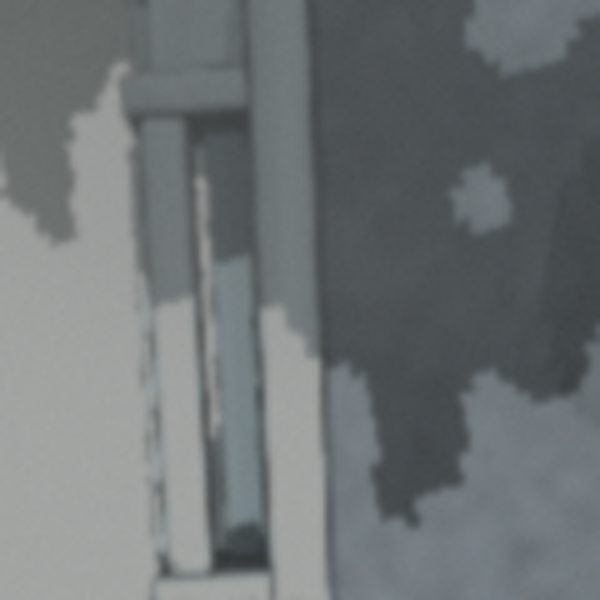

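View pics/w7b.png

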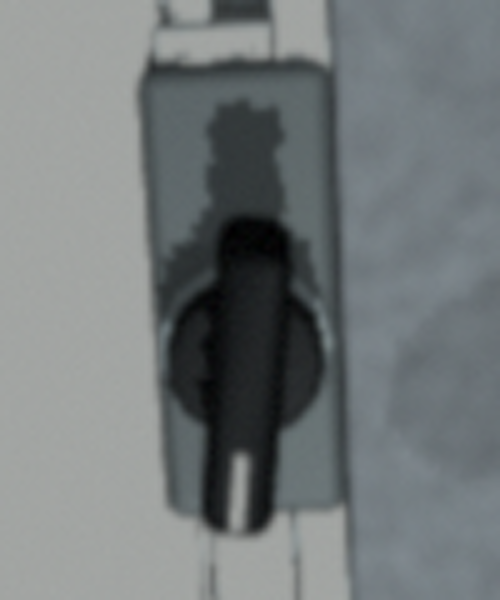

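```bash
cat >> h.py <<'E'
CR.update(w7a=('w7',270,60,5.),w7b=('w7',270,170,5.))
E
python3 - <<'E'
from h import *
np.set_printoptions(precision=2,suppress=True)
def ang(a,b): d=b-a; return np.degrees(np.arctan2(d[1],d[0])), np.hypot(*d[:2])
BL,BR,LL,LR=[atz(*cc('w7a',*p),95) for p in ((248,115),(270,572),(190,118),(212,572))]
print(BL,BR,LL,LR,ang(BR,BL),ang(LR,LL)); m=(BL+BR)/2
x=np.array([np.cos(np.radians(-11.2)),np.sin(np.radians(-11.2)),0])
print('back mid',m,'lip mid',(LL+LR)/2,'gap',(m-(LL+LR)/2)@x)
a=atz(*cc('w7b',253,245),133);b=atz(*cc('w7b',238,530),133);print('wing',a,b,(a+b)/2,ang(b,a))
E
```

```text
[539.6  101.59  95.  ] [526.24  37.63  95.  ] [531.4  103.35  95.  ] [517.51  39.94  95.  ] (np.float64(78.20436945293811), np.float64(65.3391245066838)) (np.float64(77.64744355779435), np.float64(64.91540301522912))
back mid [532.92  69.61  95.  ] lip mid [524.46  71.64  95.  ] gap 8.69390735515143
wing [516.92  12.97 133.  ] [503.87 -27.99 133.  ] [510.4   -7.51 133.  ] (np.float64(72.3228487636489), np.float64(42.99101562233638))
```

{"api": "drive_tool", "payload": {
  "rows": [
    [[-0.06,-0.45,0,-0.0096,0,0.006],[-0.12,-0.9,0,-0.0096,0,0.006]]
  ]
}}

```text
time_s: 8.12
eef_pos: [499.2, -99.6, 390.7]
ee_rot: [-0.002, 0.789, 0.614, -0.001]
force: [0.9, 0.4, -0.4]
grip_width: 0.6
```

{"api": "drive_tool", "payload": {
  "rows": [
    [[-0.06,-0.5,0,0,0,0],[-0.12,-0.95,0,0,0,0]]
  ]
}}

```text
time_s: 8.38
eef_pos: [486.7, -196.4, 388.8]
ee_rot: [-0.003, 0.79, 0.614, -0.001]
force: [0.5, -0.2, -0.2]
grip_width: 0.598
```

{"api": "drive_tool", "payload": {
  "rows": [
    [[-0.06,-0.5,0,0,0,0],[-0.12,-0.95,0,0,0,0]]
  ]
}}

```text
time_s: 8.62
eef_pos: [474.1, -293.2, 386.6]
ee_rot: [-0.005, 0.79, 0.614, -0.002]
force: [0.7, -1.0, -0.3]
grip_width: 0.598
```

```bash
python3 - <<'E'
from h import *
cap('wrist','w8'); s=ctrl.sense(); print(s['eef_pos'],s['time_s'],s['ee_rot'])
E
```

```text
[ 473.21992042 -297.39336668  386.36549605] 8.675 [-0.00425872  0.79064573  0.61225382 -0.00254029]
```

{"api": "drive_tool", "payload": {
  "rows": [
    [[-0.08,-0.5,-0.4,0,0,0],[-0.08,-0.7,-0.8,0,0,0],[-0.08,-0.7,-0.8,0,0,0]]
  ]
}}

```text
time_s: 9.05
eef_pos: [464.2, -368.2, 301.4]
ee_rot: [-0.009, 0.791, 0.611, -0.003]
force: [0.7, 0.4, -0.2]
grip_width: 0.596
```

```bash
python3 - <<'E'
from h import *
cap('wrist','w9'); s=ctrl.sense(); print(s['eef_pos'],s['time_s'],s['ee_rot'],s['joints'])
E
```

```text
[ 464.90373881 -367.42795965  304.21190559] 9.1 [-0.00670816  0.79093596  0.61185668 -0.00258934] [-0.86572279  0.55234562  1.41308791 -0.00489857  1.18980669 -0.60992558]
```

View pics/w8.png

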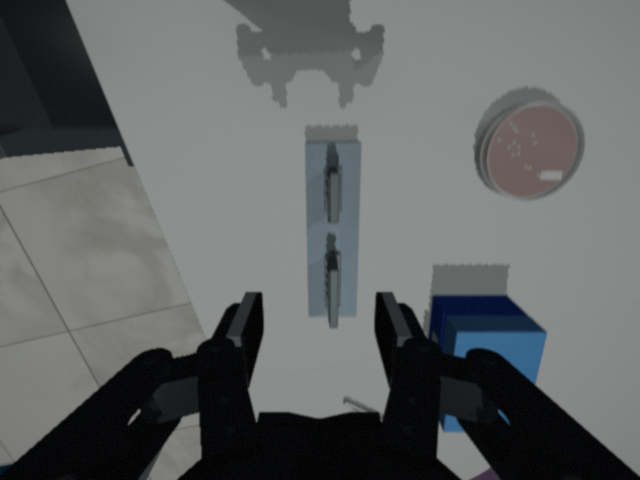

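View pics/w9.png

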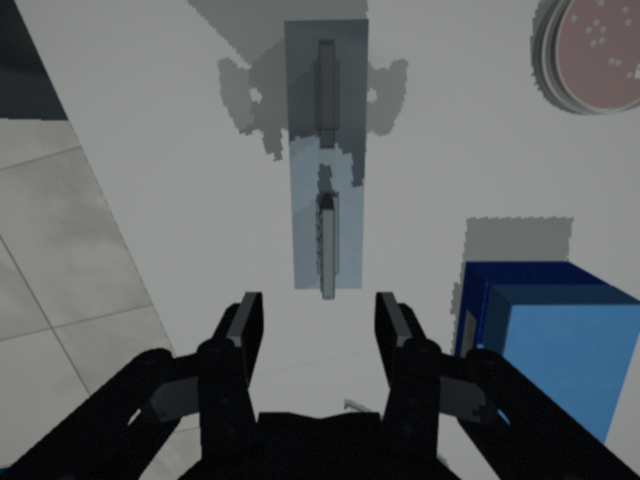

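```bash
python3 - <<'E'
from h import *
crop('w9',270,180,390,310,'w9a');crop('w8',290,220,370,340,'w8a')
E
```

```text
scale 4.615384615384615
scale 5.0
```

View pics/w9a.png

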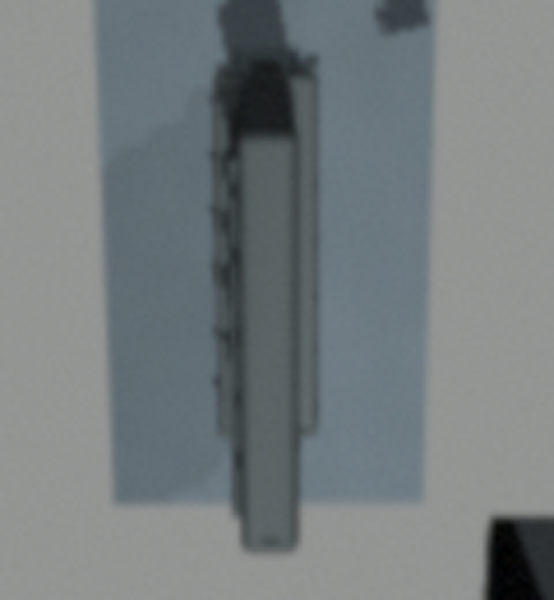

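View pics/w8a.png

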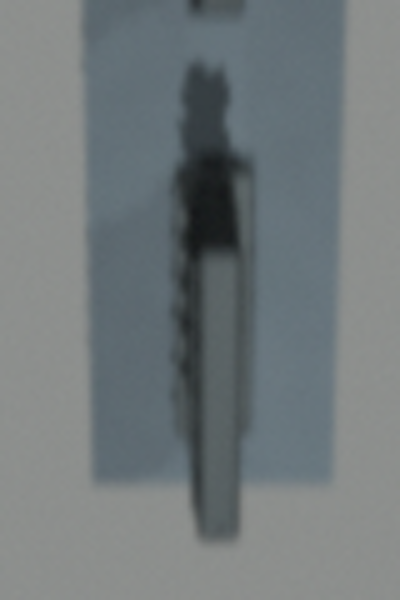

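```bash
cat >> h.py <<'E'
CR.update(w9a=('w9',270,180,4.61538),w8a=('w8',290,220,5.))
E
python3 - <<'E'
from h import *
np.set_printoptions(precision=2,suppress=True)
def ang(a,b): d=b-a; return np.degrees(np.arctan2(d[1],d[0])), np.hypot(*d[:2])
L=tri(cc('w9a',267,137),cc('w8a',219,250));R=tri(cc('w9a',270,548),cc('w8a',218,540));print(L,R)
L=atz(*cc('w9a',267,137),74);R=atz(*cc('w9a',270,548),74);print(L,R,(L+R)/2,ang(R,L))
L=atz(*cc('w8a',219,250),74);R=atz(*cc('w8a',218,540),74);print(L,R,(L+R)/2,ang(R,L))
l=atz(*cc('w9a',115,500),30);r=atz(*cc('w9a',424,500),30);print('block near edge',l,r,(l+r)/2,ang(l,r))
q=ctrl.sense()['ee_rot'];from scipy.spatial.transform import Rotation as Ro
print(Ro.from_quat(np.r_[q[1:],q[0]]).as_matrix())
E
```

```text
(array([ 473.21, -334.21,   76.56]), [np.float64(0.11506236726503392), np.float64(0.11506236726491893)]) (array([ 460.7 , -384.69,   87.3 ]), [np.float64(0.25613143886801193), np.float64(0.2561314388679194)])
[ 473.2  -334.79   74.  ] [ 459.37 -391.49   74.  ] [ 466.29 -363.14   74.  ] (np.float64(76.2921307176485), np.float64(58.35241375974745))
[ 472.92 -335.28   74.  ] [ 458.85 -393.07   74.  ] [ 465.88 -364.18   74.  ] (np.float64(76.31977213462815), np.float64(59.476682608727074))
block near edge [ 431.   -398.96   30.  ] [ 481.36 -411.59   30.  ] [ 456.18 -405.27   30.  ] (np.float64(-14.07803791829842), np.float64(51.9254831907697))
[[ 0.25  0.97 -0.01]
 [ 0.97 -0.25  0.01]
 [ 0.   -0.01 -1.  ]]
```

{"api": "drive_tool", "payload": {
  "rows": [
    [[0.013,0.038,-0.4,-0.0047,-0.0078,0.009],[0.013,0.038,-0.75,-0.0047,-0.0078,0.009],[0.013,0.038,-0.88,-0.0047,-0.0078,0.009],[0.013,0.038,-0.88,-0.0047,-0.0078,0.009]]
  ],
  "fingers": -0.3
}}

```text
time_s: 9.6
eef_pos: [466.6, -363.3, 217.0]
ee_rot: [0.0, 0.786, 0.618, -0.0]
force: [-0.1, 0.4, 1.0]
grip_width: 0.35
```

```bash
python3 - <<'E'
from h import *
cap('wrist','w10'); s=ctrl.sense(); print(s['eef_pos'],s['time_s'],s['ee_rot'],s['grip_width'],s['force'])
E
```

```text
[ 466.69984884 -363.55760522  217.75711453] 9.65 [1.03791225e-03 7.86421098e-01 6.17689873e-01 1.29009131e-05] 0.35059451046880485 [ 0.45257343 -0.48070728  0.80877652]
```

View pics/w10.png

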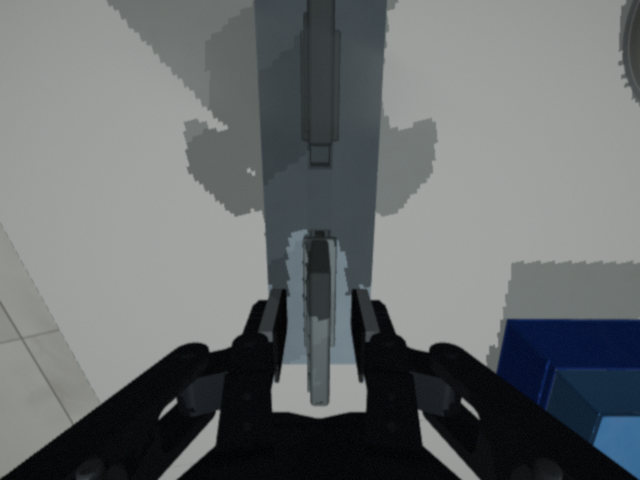

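The plate is centred between the pads, at px (319,350), so I'm closing.

{"api": "drive_tool", "payload": {
  "rows": [
    [[0,0,0,0,0,0],[0,0,0,0,0,0],[0,0,0,0,0,0],[0,0,0,0,0,0]]
  ],
  "fingers": -1,
  "force": 80
}}

```text
time_s: 10.15
eef_pos: [467.0, -363.8, 219.5]
ee_rot: [0.002, 0.786, 0.618, 0.0]
force: [-0.0, 1.9, 7.4]
grip_width: 0.08
```

```bash
python3 - <<'E'
from h import *
cap('wrist','w11'); s=ctrl.sense(); print(s['eef_pos'],s['time_s'],s['ee_rot'],s['grip_width'],s['force'])
crop('w11',220,200,420,420,'w11c')
E
```

```text
[ 467.03253314 -363.78397745  219.53985898] 10.2 [2.47432961e-03 7.86429353e-01 6.17675253e-01 1.78664753e-04] 0.07853432636027378 [0.03121524 0.95417932 6.84244534]
scale 2.727272727272727
```

View pics/w11c.png

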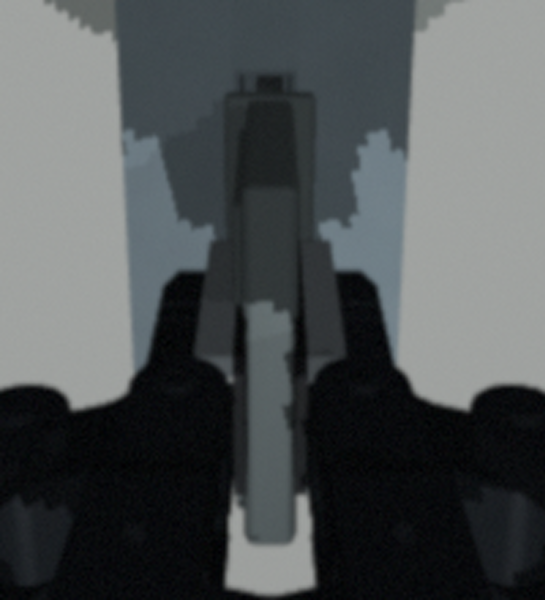

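{"api": "drive_tool", "payload": {
  "rows": [
    [[0,0,0.1,0,0,0],[0,0,0.3,0,0,0],[0,0,0.65,0,0,0],[0,0,1.0,0,0,0]]
  ]
}}

```text
time_s: 10.7
eef_pos: [466.9, -363.7, 321.4]
ee_rot: [0.003, 0.786, 0.618, 0.0]
force: [-0.1, -0.4, -0.8]
grip_width: 0.078
```

{"api": "drive_tool", "payload": {
  "rows": [
    [[0.06,0.4,0.4,0,0,0.012],[0.12,0.85,0.85,0,0,0.02]]
  ]
}}

```text
time_s: 10.95
eef_pos: [478.5, -278.8, 407.3]
ee_rot: [0.003, 0.777, 0.63, 0.0]
force: [0.5, 0.2, -0.9]
grip_width: 0.079
```

{"api": "drive_tool", "payload": {
  "rows": [
    [[0.06,0.45,0.0,0,0,0],[0.12,0.87,0.0,0,0,0]]
  ]
}}

```text
time_s: 11.2
eef_pos: [490.2, -190.1, 408.8]
ee_rot: [0.004, 0.777, 0.63, 0.001]
force: [0.7, 0.7, -1.4]
grip_width: 0.073
```

{"api": "drive_tool", "payload": {
  "rows": [
    [[0.06,0.45,0.0,0,0,0],[0.12,0.87,0.0,0,0,0]]
  ]
}}

```text
time_s: 11.45
eef_pos: [502.0, -101.4, 409.8]
ee_rot: [0.005, 0.777, 0.63, 0.001]
force: [0.4, -1.3, -0.7]
grip_width: 0.077
```

{"api": "drive_tool", "payload": {
  "rows": [
    [[0.06,0.45,0.0,0,0,0],[0.12,0.87,0.0,0,0,0],[0.12,0.87,0.0,0,0,0]]
  ]
}}

```text
time_s: 11.82
eef_pos: [513.8, -12.2, 410.7]
ee_rot: [0.005, 0.776, 0.631, 0.001]
force: [0.7, 0.3, -1.5]
grip_width: 0.077
```

```bash
python3 - <<'E'
from h import *
s=ctrl.sense(); print(s['eef_pos'],s['time_s'],s['ee_rot'],s['grip_width'],s['force'],s['joints'])
E
```

```text
[513.79101782 -12.20687566 410.71613701] 11.825 [0.00493762 0.77574406 0.63102679 0.00140293] 0.07657748879744446 [ 0.70084595  0.3119376  -1.50698786] [-0.25143295  0.28238076  1.52268002 -0.00372317  1.32692408 -0.04552858]
```

{"api": "drive_tool", "payload": {
  "rows": [
    [[0.07,0.41,0.0,0.0038,0.0053,0.005],[0.141,0.828,-0.2,0.0038,0.0053,0.005],[0.141,0.828,-0.7,0.0038,0.0053,0.005],[0.141,0.828,-0.7,0.0038,0.0053,0.005]]
  ]
}}

```text
time_s: 12.32
eef_pos: [527.4, 70.2, 338.7]
ee_rot: [-0.002, 0.773, 0.634, -0.002]
force: [0.7, 0.3, -0.2]
grip_width: 0.081
```

```bash
python3 - <<'E'
from h import *
cap('wrist','w12');cap('scene','s12');cap('top','t12'); s=ctrl.sense(); print(s['eef_pos'],s['time_s'],s['ee_rot'],s['grip_width'],s['force'],s['joints'])
crop('s12',180,150,340,280,'s12c')
E
```

```text
[528.32455411  69.81158566 342.93851054] 12.475 [0.00111168 0.77360778 0.63366275 0.00113495] 0.07721086737507564 [ 0.85540939 -0.40791148 -0.84016949] [-8.86266747e-02  3.85164095e-01  1.56435790e+00 -4.48256076e-07
  1.18889327e+00  1.09610339e-01]
scale 4.615384615384615
```

View pics/w12.png

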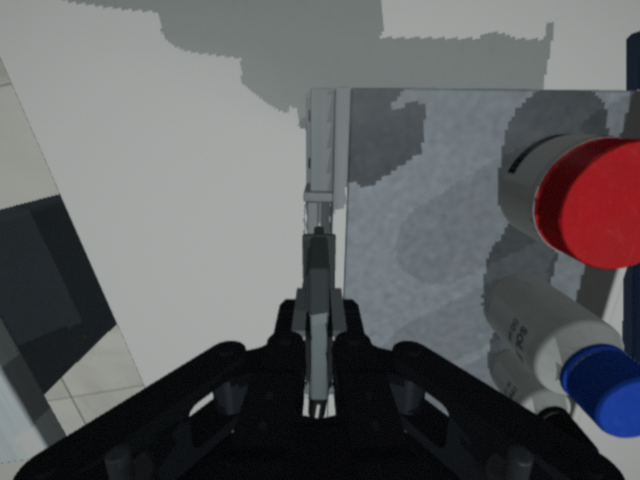

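View pics/s12c.png

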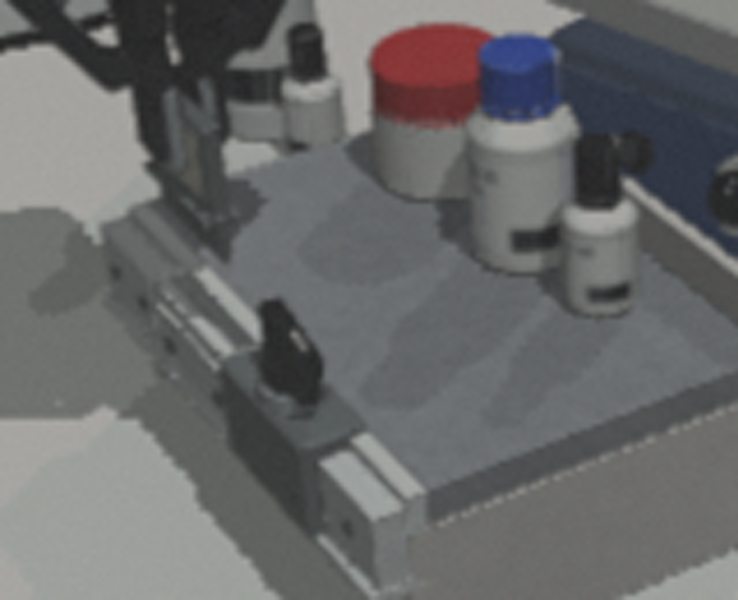

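```bash
python3 - <<'E'
from h import *
crop('w12',280,180,370,260,'w12c')
E
```

```text
scale 7.5
```

View pics/w12c.png

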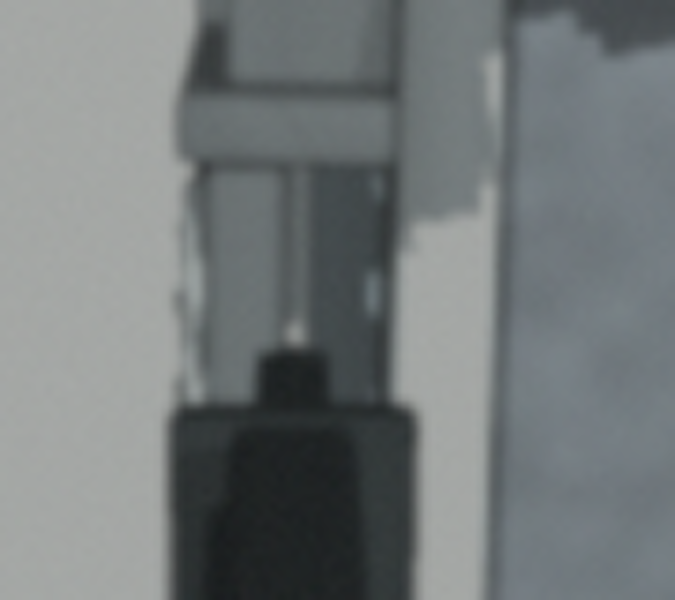

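```bash
cat >> h.py <<'E'
CR.update(w12c=('w12',280,180,7.5))
E
python3 - <<'E'
from h import *
np.set_printoptions(precision=2,suppress=True)
def ang(a,b): d=b-a; return np.degrees(np.arctan2(d[1],d[0])), np.hypot(*d[:2])
P={k:atz(*cc('w12c',*p),95) for k,p in dict(B1=(394,170),B2=(391,400),L1=(283,170),L2=(278,400),PL=(300,165),bd1=(507,20),bd2=(490,590)).items()}
for k in P: print(k,P[k])
print(ang(P['B2'],P['B1']),ang(P['bd2'],P['bd1']))
x=np.array([np.cos(np.radians(-11.3)),np.sin(np.radians(-11.3)),0]);y=np.array([-x[1],x[0],0])
m=np.array([527.9,70.6,95])
for k in P: print(k,(P[k]-m)@x,(P[k]-m)@y)
# tongue end: thickness center at z
for z in (128,133): 
  T=atz(*cc('w12c',292,352),z);print('tongue left end',T,(T-m)@x,(T-m)@y)
  T=atz(*cc('w12c',292,410),z+20);print('flange left end',T,(T-m)@x,(T-m)@y)
print(np.load('pics/w12.npz')['ext'])
E
```

```text
B1 [540.01 102.03  95.  ]
B2 [536.03  82.1   95.  ]
L1 [530.83 103.85  95.  ]
L2 [526.4  84.   95. ]
PL [532.32 103.99  95.  ]
bd1 [551.51 112.64  95.  ]
bd2 [541.42  62.99  95.  ]
(np.float64(78.70644066496577), np.float64(20.326253273531457)) (np.float64(78.5172377848942), np.float64(50.66972860283396))
B1 5.720735109971921 33.19447013316315
B2 5.723020000555154 12.868216988054899
L1 -3.646444343840374 33.1764457025719
L2 -4.092200396659699 12.84374360647925
PL -2.212159836414706 33.6083438952845
bd1 14.914738252881946 45.85362236954264
bd2 14.753112104971343 -4.815848455335344
tongue left end [530.53  97.4  128.  ] -2.6765233265330224 26.79511321051534
flange left end [531.02  99.22 148.  ] -2.5521871762079478 28.673225663385992
tongue left end [530.84  98.82 133.  ] -2.645967886872221 28.25081518524354
flange left end [531.35 100.76 153.  ] -2.5216978277244015 30.252230036905168
[[  0.98   0.18   0.07 541.87]
 [ -0.2    0.93   0.3  148.56]
 [ -0.01  -0.31   0.95 307.96]
 [  0.     0.     0.     1.  ]]
```

{"api": "drive_tool", "payload": {
  "rows": [
    [[-0.004,0.008,-0.05,0,0,0],[-0.004,0.008,-0.1,0,0,0],[-0.004,0.008,-0.1,0,0,0],[-0.004,0.008,-0.1,0,0,0]]
  ]
}}

```text
time_s: 12.98
eef_pos: [528.0, 70.6, 333.1]
ee_rot: [0.001, 0.774, 0.634, 0.001]
force: [0.4, -0.1, -0.6]
grip_width: 0.076
```

```bash
python3 - <<'E'
from h import *
s=ctrl.sense(); print(s['eef_pos'],s['time_s'],s['ee_rot'],np.degrees(s['joints'][0]-s['joints'][5]),s['dq'])
cap('wrist','w13');
s=ctrl.sense(); print(s['eef_pos'],s['time_s'],s['ee_rot'],s['force'])
crop('w13',280,180,370,260,'w13c')
E
```

```text
[527.95244949  70.60947164 333.06725051] 12.975 [0.00114787 0.77361443 0.63365441 0.00122033] -11.357828662606998 [ 0.00066473  0.00097756  0.00036412 -0.00030922 -0.00047576  0.00085289]
[527.97483312  70.60625166 333.07080737] 13.025 [0.0011957  0.77361382 0.63365505 0.00122248] [ 0.11918002  0.33699499 -1.15004998]
scale 7.5
```

View pics/w13c.png

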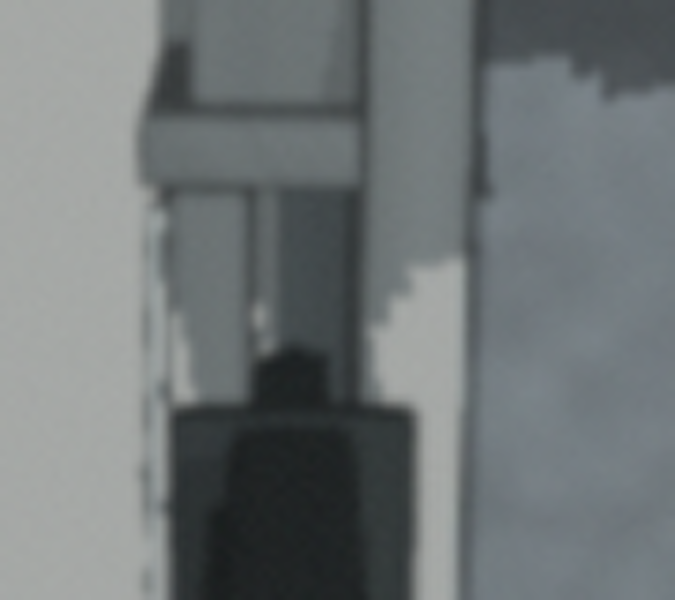

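```bash
cat >> h.py <<'E'
CR.update(w13c=('w13',280,180,7.5))
E
python3 - <<'E'
from h import *
np.set_printoptions(precision=2,suppress=True)
x=np.array([np.cos(np.radians(-11.3)),np.sin(np.radians(-11.3)),0]);y=np.array([-x[1],x[0],0])
m=np.array([527.9,70.6,95])
for k,p in dict(B1=(362,190),B2=(355,400),L1=(250,190),L2=(248,400),PL=(300,187),bd1=(478,20),bd2=(468,590)).items():
    P=atz(*cc('w13c',*p),95); print(k,P,(P-m)@x,(P-m)@y)
T=atz(*cc('w13c',292,352),124);print('tongue',T,(T-m)@x,(T-m)@y)
T=atz(*cc('w13c',292,410),148);print('flange',T,(T-m)@x,(T-m)@y)
print([proj('w13',[528.2,70.5,z]) for z in (95,124,148)])
E
```

```text
B1 [540.   102.36  95.  ] 5.638943643696756 33.5119329121621
B2 [536.01  84.68  95.  ] 5.194018850716719 15.39467318379078
L1 [530.95 104.17  95.  ] -3.5906430441022716 33.52123374640969
L2 [527.14  86.46  95.  ] -3.858150190925442 15.406506654966146
PL [535.04 103.61  95.  ] 0.5292024040901957 33.769082431777655
bd1 [551.81 114.26  95.  ] 14.890656789182733 47.49754519082304
bd2 [542.36  65.81  95.  ] 15.118448815955173 -1.865020830239672
tongue [533.17  98.13 124.  ] -0.22238883525925157 28.03243020226864
flange [533.72 101.24 148.  ] -0.2963122664785951 31.18260212219743
[array([319.2 , 255.64]), array([319.46, 274.  ]), array([319.74, 293.64])]
```

{"api": "drive_tool", "payload": {
  "rows": [
    [[0.01,-0.002,-0.1,0,0,0],[0.01,-0.002,-0.22,0,0,0],[0.01,-0.002,-0.3,0,0,0],[0.01,-0.002,-0.34,0,0,0],[0.01,-0.002,-0.36,0,0,0]]
  ]
}}

```text
time_s: 13.65
eef_pos: [529.0, 70.4, 296.9]
ee_rot: [0.001, 0.774, 0.634, 0.001]
force: [0.2, 0.7, -0.9]
grip_width: 0.08
```

```bash
python3 - <<'E'
from h import *
s=ctrl.sense(); print(s['eef_pos'],s['time_s'],s['force'],s['wrist_torque'],s['dq'])
cap('wrist','w14');
crop('w14',260,180,380,300,'w14c')
E
```

```text
[528.99759437  70.4300854  296.86596474] 13.65 [ 0.23260934  0.6752028  -0.93576886] [ 0.00682712  0.02515629 -0.02420247] [ 0.00039243  0.01516631  0.01047694 -0.00092014 -0.03460848 -0.00045166]
scale 5.0
```

View pics/w14c.png

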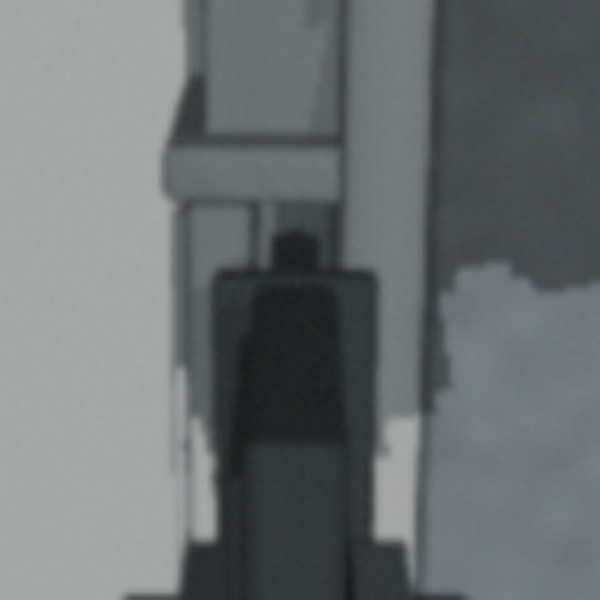

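The tongue is centred in the slot with no contact force (edges at crop cols 255/340, tongue at 297). Now I'll press it down.

{"api": "drive_tool", "payload": {
  "rows": [
    [[0,0,-0.03,0,0,0],[0,0,-0.055,0,0,0],[0,0,-0.075,0,0,0],[0,0,-0.09,0,0,0],[0,0,-0.105,0,0,0],[0,0,-0.11,0,0,0]]
  ]
}}

```text
time_s: 14.45
eef_pos: [529.0, 70.5, 286.3]
ee_rot: [0.001, 0.774, 0.634, 0.001]
force: [-2.2, -0.2, 6.4]
grip_width: 0.077
```

```bash
python3 - <<'E'
from h import *
s=ctrl.sense(); print(s['eef_pos'],s['time_s'],s['force'],s['wrist_torque'],s['ee_rot'],s['grip_width'])
E
```

```text
[529.0286999   70.47251465 286.27028869] 14.45 [-2.19960514 -0.18464181  6.40401138] [ 0.04448662  0.39372035 -0.01773193] [0.00133115 0.77359036 0.63368301 0.00142258] 0.07658586162670425
```

{"api": "drive_tool", "payload": {
  "rows": [
    [[0,0,-0.01,0,0,0],[0,0,-0.02,0,0,0],[0,0,-0.025,0,0,0],[0,0,-0.025,0,0,0]]
  ]
}}

```text
time_s: 14.95
eef_pos: [529.0, 70.5, 284.6]
ee_rot: [0.002, 0.774, 0.634, 0.002]
force: [-3.7, -0.1, 9.5]
grip_width: 0.079
```

```bash
python3 - <<'E'
from h import *
s=ctrl.sense(); print(s['eef_pos'],s['time_s'],s['force'],s['wrist_torque'],s['ee_rot'],s['grip_width'])
E
```

```text
[529.03073757  70.5077669  284.55223302] 14.95 [-3.6839796  -0.11231662  9.54211139] [ 0.0434516   0.717092   -0.10140681] [0.00156252 0.77355442 0.63372591 0.00160839] 0.07915051171372009
```

{"api": "drive_tool", "payload": {
  "rows": [
    [[0,0,-0.01,0,0,0],[0,0,-0.02,0,0,0],[0,0,-0.02,0,0,0],[0,0,-0.02,0,0,0]]
  ]
}}

```text
time_s: 15.45
eef_pos: [529.0, 70.6, 284.5]
ee_rot: [0.002, 0.773, 0.634, 0.002]
force: [-8.5, 0.4, 19.9]
grip_width: 0.075
```

```bash
python3 - <<'E'
from h import *
s=ctrl.sense(); print(s['eef_pos'],s['time_s'],s['force'],s['wrist_torque'],s['ee_rot'],s['grip_width'])
E
```

```text
[528.95844122  70.60395762 284.49367511] 15.45 [-8.49376647  0.44396464 19.91981245] [-0.06593145  1.66241751 -0.0152536 ] [0.00198924 0.77345598 0.6338441  0.00188537] 0.07488681580332814
```

{"api": "drive_tool", "payload": {
  "rows": [
    [[-0.003,0,-0.015,0,0.0035,0],[-0.003,0,-0.018,0,0.0035,0],[-0.003,0,-0.018,0,0.0035,0],[-0.003,0,-0.018,0,0.0035,0]]
  ]
}}

```text
time_s: 15.95
eef_pos: [529.1, 70.6, 284.5]
ee_rot: [0.001, 0.773, 0.634, 0.001]
force: [-2.9, 1.0, 15.2]
grip_width: 0.075
```

```bash
python3 - <<'E'
from h import *
s=ctrl.sense(); print(s['eef_pos'],s['time_s'],s['force'],s['wrist_torque'],s['ee_rot'],s['grip_width'])
cap('wrist','w15');cap('scene','s15');cap('top','t15')
crop('w15',260,180,380,300,'w15c');crop('s15',180,130,300,240,'s15c')
E
```

```text
[529.05358264  70.64621524 284.51755377] 15.95 [-2.87811255  1.03948721 15.17699485] [ 0.04791499  0.55371298 -0.02135646] [0.0014773  0.77341208 0.63390104 0.0010201 ] 0.07483823619242441
scale 5.0
scale 5.454545454545454
```

View pics/w15c.png

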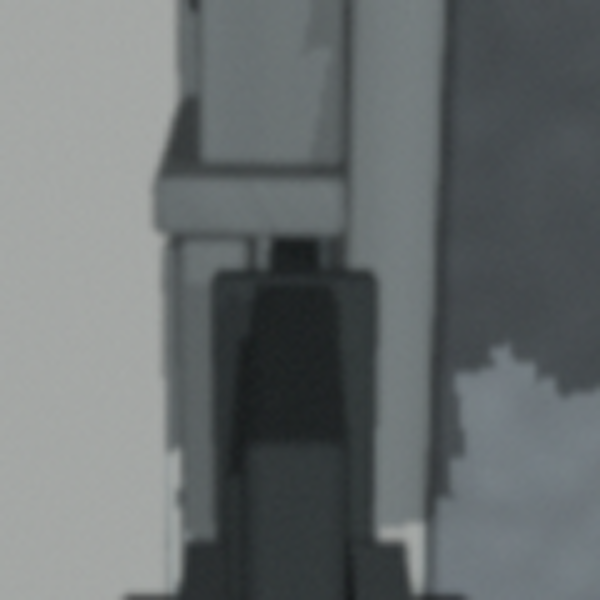

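View pics/s15c.png

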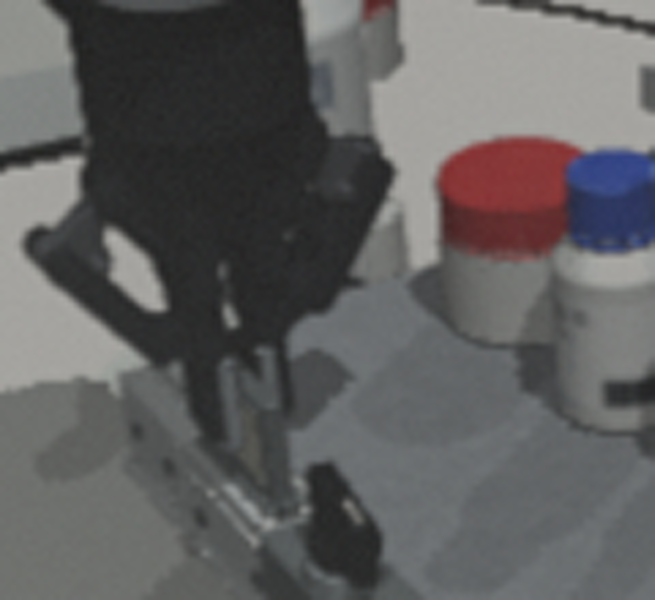

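{"api": "drive_tool", "payload": {
  "rows": [
    [[0,0,-0.018,0,0,0],[0,0,-0.018,0,0,0],[0,0,-0.018,0,0,0],[0,0,-0.018,0,0,0]]
  ]
}}

```text
time_s: 16.6
eef_pos: [529.0, 70.7, 284.5]
ee_rot: [0.002, 0.773, 0.634, 0.001]
force: [-7.2, -0.2, 17.3]
grip_width: 0.076
```

```bash
python3 - <<'E'
from h import *
s=ctrl.sense(); print(s['eef_pos'],s['time_s'],s['force'],s['wrist_torque'],s['grip_width'],s['dq'])
if s['force'][2]>13 and s['force'][2]<30: print(ctrl.finish_job())
E
```

```text
[529.03737686  70.73300785 284.51418894] 16.6 [-7.23124324 -0.16700887 17.32978611] [-0.04369887  1.3324662   0.01321808] 0.07605328677015473 [-1.45909421e-03  6.21409663e-04 -7.96888164e-04 -5.60813996e-05
  3.49043751e-03 -1.34723113e-03]
the job is handed in; nothing more can be done
None
```

The job is handed in at 16.6 s: the clamp is loose, and the wide holder is pressed home in the slot and still held there by the gripper.

**Clamp:** I turned the knob counter-clockwise until it hit its stop (about 1 N m of resistance). The wrist picture afterwards showed the wing at 72.3°, against 71.9° expected at the stop. The slot gap measured 8.7 mm, against 9.2 mm expected. The last scene picture still shows the wing lying along the rail.

**Holder:** I took the wide holder from the block at 80 N and pushed it in, card to the front. The spring force rose as expected, to about 7 N at 5 mm. It then met a hard stop at TCP height 284.5 mm, which is the height I had worked out for the flange on the rail. It stayed there under 15 to 20 N of push, against a spring of about 9 N.

**What was off:**
- My first grip on the knob landed on its collar. I opened, went about 6 mm higher and took the wing.
- About 7 N of sideways push towards the front remained at hand-in. A small tilt correction had brought it down to 3 N, but it came back.
- One two-view height of the holder's near end gave 87 mm instead of 74 mm. I used the other views, which agreed on 74 to 75 mm.
- I saw no sign of the bottles or the narrow holder having moved, but I did not measure them again.

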